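# Set the spacer beside a box cover and hold the cover flush in its jig

### The job

Two plywood box covers sit side by side on springy pads in the aluminium jig, standing a little proud of its rim. Take the thicker of the two wooden spacers from the rack, slide it upright into the one gap in the jig that is wide enough for it until it stands on the jig's floor, and let go of it. Then push the narrower cover straight down with the fingers until it is flush with the rim, and finish while still holding it down; leave the wider cover up, and the thin spacer and the other things on the table where they are.

Things in the scene. Friction and masses are not known exactly. Their poses are not given: they have to be found in the camera images.
- jig: Fixed aluminium frame, 124 (x) x 200 (y) x 30 mm high, level. Origin: centre of its underside, on the table. Inside it is 96 (x) x 165 (y) mm, its floor 6 mm and its rim 30 mm above the table. A narrow and a wide cover lie in it side by side along its y, either one at the +y end. They leave three gaps running along its x: two of 5 mm, and one of 15 mm at the narrow cover's outer side.
- pad_narrow: Springy pad under the narrow cover, with the cover on it. Origin: centre of the pad's underside, on the jig's floor. The 15 mm gap, the only one that takes the thick spacer, lies between the narrow cover and the rim wall: its centre line is 37.5 mm from here along the jig's y, away from the wide cover. It is 24 mm deep from rim to floor.
- tile_narrow_top (a point): Centre of the top of the narrow plywood cover (90 mm along x, 60 mm along y, 17 mm thick). At rest it is 5 mm above the jig's rim, 35 mm above the table. Its axes are parallel to the jig's.
- tile_wide_top (a point): Centre of the top of the wide plywood cover (90 mm along x, 80 mm along y, 17 mm thick), also 5 mm above the rim at rest. To be left up.
- tile_narrow (a joint): How far the narrow cover is pressed down, in m: 0 = up, 0.005 = flush with the rim, where it meets a stop. It springs back when let go; it takes about 2.4 N to start and 8 N to reach flush.
- tile_wide (a joint): The same for the wide cover.
- rack: Fixed wooden rack, 84 (x) x 136 (y) x 30 mm high, with two equal slots (15 mm wide in y, 64 mm long in x, floor 6 mm above the table, open at the top) at y = -40 and +40 mm; a spacer stands in each. Origin: centre of its underside.
- spacer_thick: The thicker wooden spacer, an upright plate 60 (its x) x 12 (its y, thickness) x 80 mm (its z), 40-70 g. The lowest 6 mm taper to 9 mm thickness. Origin: centre of its underside. Standing in the rack, its top is 86 mm above the table, 56 mm clear of the rack. The same holds once it stands in the jig.
- spacer_thin: The thinner wooden spacer, 60 x 7 x 80 mm, otherwise like the thick one. Stays in the rack.
- tape_roll: Bystander, to be left where it is: yellow roll of tape lying flat, 84 mm outside diameter, 30 mm high. Origin: centre of its underside.
- small_roll: Bystander, to be left where it is: small pale roll of tape lying flat between rack and jig, 48 mm diameter, 22 mm high. Origin: centre of its underside.
- glue_bottle: Bystander, to be left where it is: white glue bottle standing, 44 mm diameter, 90 mm high. Origin: centre of its underside.
- screwdriver: Bystander, to be left where it is: screwdriver with green handle, lying. Origin: middle of its length, on the table.
- cup: Bystander, to be left where it is: blue mug, 70 mm diameter, 80 mm high. Origin: centre of its underside.
- radio_box: Bystander, to be left where it is: small plywood radio box, 70 x 130 x 50 mm. Origin: centre of its underside.
- sanding_block: Bystander, to be left where it is: cork sanding block, 70 x 40 x 28 mm. Origin: centre of its underside.

How it is judged:
By the outcome, as a careful person would: the job done as asked, in the order asked, and still so for the second after the job is handed in, while the arm keeps its last pose, push and grip.
It also fails if it takes over 48 s, if anything falls off the work surface, if the arm or the gripper's body presses on something with over 40 N, if the wrist force passes 120 N, or if a joint passes its speed limit or range.

### The arm

A 7-joint arm with a two-finger parallel gripper is mounted at the origin on the work surface. World frame = base frame: x ahead of the robot, y to its left, z up, the work surface at z = 0. Lengths are in m, angles in rad, forces in N, time in s.
With the tool pointing down it reaches from about 0.425 to 0.875 m from the base axis. Payload 4.7 kg.
Tool frame: the origin (TCP) lies midway between the tips of the shut fingers; the grasp point (between the pads) lies 19 mm behind it; z points along the fingers, y is the direction in which the jaws open and shut (so a half turn about z gives the same grasp; the last joint's range is limited). The gripper opens to 87 mm and grips with 3 to 60 N. Pads are 19 mm wide; open, the fingers measure 117 mm over their backs; the gripper's body (75 mm by 190 mm) begins 51 mm behind the grasp point.
Start: joints at [1.341, 0.321, -0.07, 1.45, 0.023, 1.371, -0.057], TCP at [0.157, -0.631, 0.223] pointing down, gripper open.
Joint ranges: [-2.86, 2.86], [-0.3, 2.09], [-1.38, 1.24], [0.06, 2.45], [-1.56, 4.7], [0.09, 2.05], [-2.69, 2.69]. Speed limits (rad/s): [2.57, 2.57, 3.14, 3.14, 3.14, 3.14, 3.14].

### API

Orientations are given as a rotation vector (axis times angle).
In Python, from bench import * gives the robot as it stands.
- The arm moves only by the tool move_arm, never from a script. Its arguments are lists of equal length, an entry for each row: "jaw": the closure in counts, from 0 (fully open) to 255 (shut); "slide": the shift along the tool's x, y, z in cm, a list of three; "dr": the turn, a rotation vector about the tool's x, y, z in degrees, a list of three. A call has 1 to 5 rows; each row shifts and turns the commanded pose from where the row before left it, along the tool's axes as they then stand; what a row does not reach is not made up. A row lasts 1/10 s, in which the tool goes at most 50 mm and 8.59 degrees, less where a joint would pass 70% of its speed; a pose out of reach is approached as far as the arm can. A call with a gripper value outside its range is refused whole. The fingers move at their own pace and stop on an object; "force" is the grip in N (left out, the last holds). Time passes only in rows, so rows that do not move let the fingers close. It gives the time, the measured TCP pose, the force and the opening at its end, in the units of the state.
- get_state(): the state, without advancing time (a new reading comes with each control period).
- get_image(name): name is "scene" or "top" or "wrist"; returns (picture, depth): 420x560x3 uint8, red, green, blue; 420x560 float32, m along the optical axis (not along the pixel's ray), 0 where there is no reading.
- camera_params(name): a dict with "K" (3x3 intrinsics, pixels), "extrinsics" (4x4, takes a point from camera to world coordinates); the wrist camera has in their place "tool_from_camera" (4x4, takes a point from camera to tool coordinates, whose origin is the TCP and whose axes are the flange's). Camera axes: x right, y up, looking along -z (the intrinsics and any distortion apply to the point x, -y, -z); pixel columns grow to the right and rows downward; lengths in m; the calibration is good to about 2 mm. A picture is of the moment at which its call begins: read the wrist's pose just before it. camera_params takes no time and is no camera call.
- close_job(): hands the job in, once; it reports no verdict.
Trained networks look in the newest picture that a camera, given by its name, has taken for a name from the list of things; names that differ only in an ending like _2 or _b are one class to them, and where a whole thing is asked for, a point or a joint stands for the part that bears it (a point fixed in the world has none). Each returns a list of dicts, best first, with "score" (0 to 1); they miss things now and then, are a little off and sometimes report something else, mostly with a low value. They report only what shows in the picture. A call takes as long as a camera call.
- regions_of(camera, query): "mask" (420x560 bool, what is visible of it) and "xy" ([column, row] in pixels, amid what is visible of it).
The state is a dict: "time": time; "joint_positions": joint angles; "qd": joint speeds; "joint_torque": joint torques, N m; "position": TCP position; "tool_rot": TCP orientation; "ft_force": force on the tool from outside, world axes, zero at the start; "torque": the same for the moment, N m; "grip_width": opening from 0.0 (shut) to 1.0 (fully open).
Only numpy, scipy, OpenCV 4.12 (cv2) and the standard library are available. Lean on these libraries where they do the work, as an engineer would, in place of code of your own. Each camera call takes 0.05 s, during which the arm holds its last target.

## Working session

There is one attempt and no reset: what is moved stays moved. The work goes in short steps, Python scripts to look and compute and a tool call to move; the robot and the scene stay as the last step left them, time stands still between calls to the robot, and variables do not carry over. Pictures are saved under pics/ and viewed, and the job is handed in when it is done.

Besides the shell and the picture viewer there is one more tool, called after "Emit:" by a JSON object that holds its "op" and its "data". move_arm: Moves the arm, as the interface text tells. Its arguments: {"type":"object","properties":{"jaw":{"type":"array","items":{"type":"number"}},"slide":{"type":"array","items":{"type":"array","items":{"type":"number"}}},"dr":{"type":"array","items":{"type":"array","items":{"type":"number"}}},"force":{"type":"number"}},"required":["jaw","slide","dr"]}

```bash
mkdir -p pics; ls
python3 - <<'E'
from bench import *
import cv2, numpy as np
s=get_state(); print({k:np.round(v,3).tolist() for k,v in s.items()})
for n in ["scene","top"]:
    im,d=get_image(n); cv2.imwrite(f"pics/{n}0.png",cv2.cvtColor(im,cv2.COLOR_RGB2BGR)); np.save(f"{n}_d.npy",d); np.save(f"{n}_im.npy",im)
    print(n,camera_params(n))
print(camera_params("wrist"))
E
```

```text
pics
{'time': 0.0, 'joint_positions': [1.341, 0.322, -0.07, 1.452, 0.023, 1.371, -0.057], 'qd': [0.002, -0.001, -0.001, 0.0, -0.001, -0.001, -0.001], 'joint_torque': [0.001, -49.129, -0.403, -31.253, -0.064, 0.044, 0.0], 'position': [0.157, -0.63, 0.221], 'tool_rot': [-3.116, -0.382, 0.001], 'ft_force': [0.561, -0.185, 0.158], 'torque': [0.015, -0.012, 0.011], 'grip_width': 0.995}
scene {'K': array([[456.55602387,   0.        , 279.10548975],
       [  0.        , 456.55602387, 207.94934015],
       [  0.        ,   0.        ,   1.        ]]), 'extrinsics': array([[ 0.73761708, -0.52328343,  0.42672648,  0.96712309],
       [ 0.6752179 ,  0.5729044 , -0.4646088 , -0.41981663],
       [-0.00135139,  0.63083675,  0.77591441,  0.82841493],
       [ 0.        ,  0.        ,  0.        ,  1.        ]])}
top {'K': array([[385.12605581,   0.        , 277.5606786 ],
       [  0.        , 385.12605581, 206.32015891],
       [  0.        ,   0.        ,   1.        ]]), 'extrinsics': array([[-0.02070338,  0.99411635, -0.10632047,  0.44237834],
       [-0.99916503, -0.02431966, -0.03282977,  0.03411599],
       [-0.03522229,  0.10555201,  0.9937898 ,  1.04892347],
       [ 0.        ,  0.        ,  0.        ,  1.        ]])}
{'K': array([[304.7964074 ,   0.        , 279.85600778],
       [  0.        , 304.7964074 , 212.76222427],
       [  0.        ,   0.        ,   1.        ]]), 'tool_from_camera': array([[ 3.62190434e-04,  9.68178817e-01,  2.50259161e-01,
         6.83212843e-02],
       [ 9.99999934e-01, -3.57669807e-04, -6.35424470e-05,
        -8.88160080e-04],
       [ 2.79896949e-05,  2.50259168e-01, -9.68178882e-01,
        -1.61788691e-01],
       [ 0.00000000e+00,  0.00000000e+00,  0.00000000e+00,
         1.00000000e+00]])}
```

View pics/scene0.png

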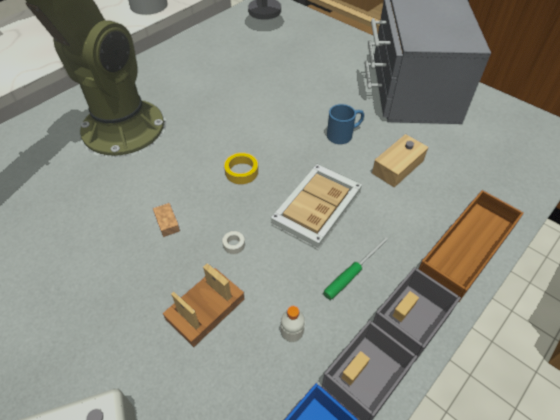

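View pics/top0.png

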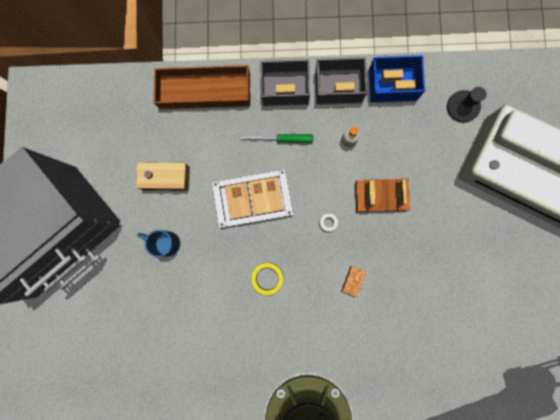

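```bash
cat > h.py <<'E'
from bench import *
import cv2, numpy as np
np.set_printoptions(precision=4,suppress=True)
from scipy.spatial.transform import Rotation as R
def T_of(name):
    c=camera_params(name)
    if name!="wrist": return c["K"],c["extrinsics"]
    s=get_state(); T=np.eye(4); T[:3,:3]=R.from_rotvec(s["tool_rot"]).as_matrix(); T[:3,3]=s["position"]
    return c["K"],T@c["tool_from_camera"]
def cloud(d,K,T):
    v,u=np.mgrid[:d.shape[0],:d.shape[1]]
    p=np.stack([(u-K[0,2])/K[0,0]*d,-(v-K[1,2])/K[1,1]*d,-d],-1)
    return p@T[:3,:3].T+T[:3,3]
def save(n,im): cv2.imwrite(f"pics/{n}.png",cv2.cvtColor(im,cv2.COLOR_RGB2BGR))
E
python3 - <<'E'
from h import *
im=np.load("top_im.npy"); d=np.load("top_d.npy")
K,T=T_of("top"); P=cloud(d,K,T)
print(d[180,300],P[230,220],P[250,300])
for q in ["jig","tile_narrow_top","tile_wide_top","rack","spacer_thick","spacer_thin"]:
    for r in regions_of("top",q)[:3]:
        m=r["mask"]&(d>0)
        pts=P[m]; print(q,round(r["score"],2),r["xy"],m.sum(),np.median(pts,0),pts.min(0),pts.max(0))
c=np.hstack([im[165:235,205:300],im[165:235,340:425]])
save("topzoom",cv2.resize(c,None,fx=4.4,fy=4.4,interpolation=cv2.INTER_CUBIC))
im=np.load("scene_im.npy")
c=np.hstack([im[160:245,265:365],im[260:345,155:255]])
save("scenezoom",cv2.resize(c,None,fx=4,fy=4,interpolation=cv2.INTER_CUBIC))
E
```

```text
1.0593626 [ 0.4933  0.2279 -0.0008] [ 0.4344  0.0105 -0.0018]
jig 0.64 [248.4, 217.9] 1494 [0.5678 0.1532 0.0292] [ 0.4999  0.0321 -0.0024] [0.6497 0.2492 0.0357]
tile_narrow_top 0.91 [239.6, 201.4] 726 [0.5673 0.1723 0.0349] [0.5225 0.1382 0.0254] [0.6155 0.2049 0.0409]
tile_wide_top 0.61 [265.5, 194.0] 1058 [0.5814 0.1001 0.0349] [0.5317 0.0557 0.0033] [0.633  0.1489 0.0403]
rack 0.91 [379.8, 195.9] 1252 [ 0.5711 -0.2086  0.0297] [ 0.5334 -0.2802 -0.001 ] [ 0.6231 -0.1413  0.0876]
spacer_thick 0.56 [367.2, 193.9] 228 [ 0.5729 -0.1662  0.0818] [ 0.5436 -0.1786  0.0158] [ 0.6039 -0.1644  0.0909]
spacer_thin 0.57 [402.0, 192.1] 246 [ 0.5739 -0.2482  0.0638] [ 0.5452 -0.2711  0.0139] [ 0.6043 -0.2425  0.0892]
```

```bash
ls pics
```

```text
scene0.png
scenezoom.png
top0.png
topzoom.png
```

View pics/topzoom.png

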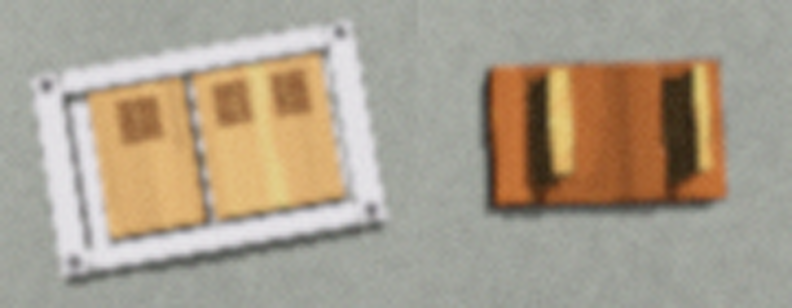

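View pics/scenezoom.png

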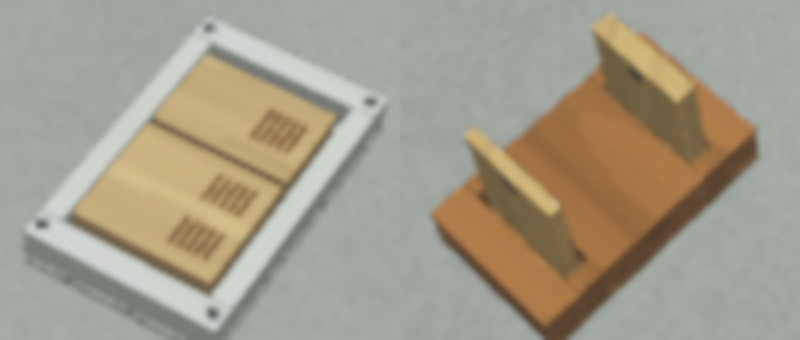

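Run:
```python
from h import *
im=np.load("top_im.npy"); d=np.load("top_d.npy")
K,T=T_of("top"); P=cloud(d,K,T)
def rect(mask,name):
    r=cv2.minAreaRect((P[mask][:,:2]*1000).astype(np.float32)); print(name,r)
z=P[...,2]
box=np.zeros_like(z,bool); box[165:235,205:300]=1
rect(box&(z>0.018)&(z<0.05),"jig")
box[:]=0; box[165:235,340:425]=1
rect(box&(z>0.02)&(z<0.04),"rack")
for a,b in((340,388),(388,425)):
    box[:]=0; box[165:235,a:b]=1
    m=box&(z>0.075)&(z<0.1); rect(m,"sp"); print(m.sum(),np.median(P[m],0))
# scene
d=np.load("scene_d.npy");K,T=T_of("scene"); P=cloud(d,K,T);z=P[...,2]
box[:]=0; box[160:245,265:365]=1; rect(box&(z>0.018)&(z<0.05),"jig s")
box[:]=0; box[260:345,155:255]=1; rect(box&(z>0.025)&(z<0.034),"rack s")
for a,b in((155,200),(200,255)):
    box[:]=0; box[260:345,a:b]=1
    m=box&(z>0.08)&(z<0.1); rect(m,"sp s"); print(m.sum(),np.median(P[m],0))
s=get_state(); print(R.from_rotvec(s["tool_rot"]).as_matrix())
```

```text
jig ((575.0331420898438, 136.573486328125), (124.79861450195312, 199.89730834960938), 8.547840118408203)
rack ((575.76416015625, -211.38211059570312), (84.25633239746094, 137.8979949951172), 0.22953841090202332)
sp ((574.6676025390625, -170.52635192871094), (12.292999267578125, 58.76410675048828), 88.52535247802734)
135 [ 0.5733 -0.1703  0.0857]
sp ((575.1555786132812, -251.24954223632812), (58.74626541137695, 8.533431053161621), 0.7181820869445801)
94 [ 0.5761 -0.25    0.0848]
jig s ((575.9547729492188, 136.84918212890625), (126.7908706665039, 204.78897094726562), 9.022125244140625)
rack s ((577.59912109375, -211.35342407226562), (86.2551498413086, 138.12344360351562), 0.3302203416824341)
sp s ((577.6954956054688, -251.92507934570312), (60.42891311645508, 7.50941276550293), 0.13122807443141937)
138 [ 0.5802 -0.2522  0.0847]
sp s ((576.9600830078125, -172.00888061523438), (12.663947105407715, 61.11996841430664), 89.51638793945312)
201 [ 0.5785 -0.1725  0.085 ]
[[ 0.9704  0.2414 -0.0001]
 [ 0.2414 -0.9704  0.0002]
 [-0.0001 -0.0002 -1.    ]]
```

Emit:
{"op": "move_arm", "data": {"jaw": [0, 0, 0, 0, 0], "slide": [[0, 0, 0], [0, 0, 0], [3, -3.3, 0], [3, -3.3, 0], [3, -3.3, 0]], "dr": [[0, 0, 6.8], [0, 0, 6.8], [0, 0, 0], [0, 0, 0], [0, 0, 0]]}}

```text
time: 0.9
position: [0.2471, -0.5301, 0.2225]
tool_rot: [3.141, 0.009, 0.0]
ft_force: [1.1, 0.2, -0.3]
grip_width: 1.0
```

Emit:
{"op": "move_arm", "data": {"jaw": [0, 0, 0, 0, 0], "slide": [[3.3, -3.6, 0], [3.3, -3.6, 0], [3.3, -3.6, 0], [3.3, -3.6, 0], [3.3, -3.6, 0]], "dr": [[0, 0, 0], [0, 0, 0], [0, 0, 0], [0, 0, 0], [0, 0, 0]]}}

```text
time: 1.4
position: [0.4111, -0.3486, 0.223]
tool_rot: [3.141, 0.01, 0.001]
ft_force: [0.4, -0.2, 0.2]
grip_width: 0.997
```

Emit:
{"op": "move_arm", "data": {"jaw": [0, 0, 0, 0, 0], "slide": [[3.3, -3.6, 0], [3.3, -3.6, 0], [3.3, -3.6, 0], [3.3, -3.6, 0], [3.3, -3.6, 0]], "dr": [[0, 0, 0], [0, 0, 0], [0, 0, 0], [0, 0, 0], [0, 0, 0]]}}

```text
time: 1.9
position: [0.575, -0.1677, 0.2229]
tool_rot: [3.141, 0.009, 0.001]
ft_force: [0.5, 0.6, -0.2]
grip_width: 1.001
```

```bash
cat > spw.py <<'E'
from h import *
import sys
K,T=T_of("wrist"); im,d=get_image("wrist"); P=cloud(d,K,T); save(sys.argv[1],im); np.save("w_d.npy",d);np.save("w_P.npy",P)
z=P[...,2]
s=get_state(); print(s["time"],s["position"],s["tool_rot"],s["ft_force"],s["grip_width"])
for a,b in((-.22,-.13),(-.29,-.22)):
    m=(d>0)&(z>0.08)&(z<0.1)&(P[...,1]>a)&(P[...,1]<b)&(P[...,0]>.5)&(P[...,0]<.65)
    if m.sum()>5: print(m.sum(),cv2.minAreaRect((P[m][:,:2]*1000).astype(np.float32)),np.median(P[m],0))
E
python3 spw.py w1
```

```text
1.95 [ 0.5803 -0.1574  0.2228] [-3.135  -0.0272 -0.0087] [4.2246 6.3688 1.7694] 1.0022267044385569
678 ((575.8486938476562, -171.0672149658203), (59.76406478881836, 12.144575119018555), 0.1604994684457779) [ 0.5781 -0.1712  0.0855]
469 ((576.1009521484375, -250.98062133789062), (59.34675216674805, 7.3138604164123535), 0.17953002452850342) [ 0.5774 -0.2503  0.0853]
```

View pics/w1.png

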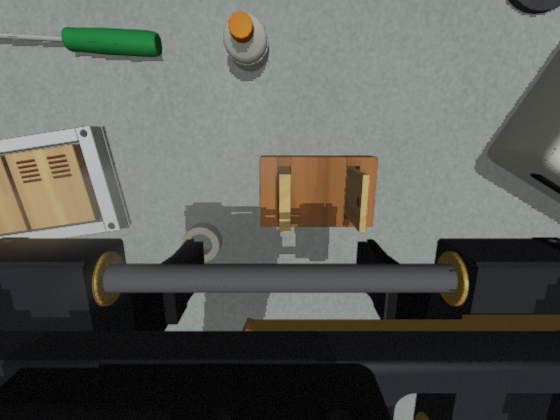

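Emit:
{"op": "move_arm", "data": {"jaw": [60, 60, 60, 60], "slide": [[0, 0, 3], [0, 0, 3], [0, 0, 0], [0, 0, 0]], "dr": [[0, 0, 0], [0, 0, 0], [0, 0, 0], [0, 0, 0]]}}

```text
time: 2.35
position: [0.5737, -0.1694, 0.1627]
tool_rot: [-3.141, -0.009, 0.001]
ft_force: [0.8, 0.2, 0.8]
grip_width: 0.785
```

```bash
python3 spw.py w2
```

```text
2.4 [ 0.5745 -0.1695  0.164 ] [3.1411 0.0094 0.0026] [ 0.9553 -0.8548 -0.6551] 0.7800621669375389
1071 ((575.6119384765625, -170.95419311523438), (60.202205657958984, 11.762289047241211), 0.5995675325393677) [ 0.577  -0.171   0.0855]
738 ((576.0045776367188, -250.82797241210938), (7.88111686706543, 59.67719268798828), 89.3227767944336) [ 0.5776 -0.2501  0.0852]
```

View pics/w2.png

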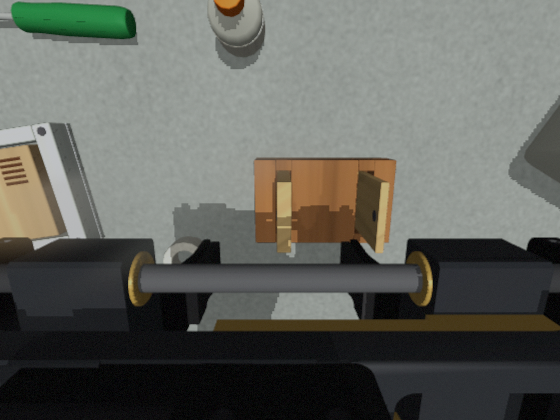

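Emit:
{"op": "move_arm", "data": {"jaw": [60, 60, 60, 60, 60], "slide": [[0.15, 0.15, 2.5], [0, 0, 3], [0, 0, 3], [0, 0, 2.7], [0, 0, 0]], "dr": [[0, 0, 0], [0, 0, 0], [0, 0, 0], [0, 0, 0], [0, 0, 0]]}}

```text
time: 2.9
position: [0.5736, -0.1706, 0.0487]
tool_rot: [-3.14, -0.009, 0.006]
ft_force: [-1.2, 0.5, 0.3]
grip_width: 0.764
```

Emit:
{"op": "move_arm", "data": {"jaw": [255, 255, 255, 255, 255], "slide": [[0, 0, 0], [0, 0, 0], [0, 0, 0], [0, 0, 0], [0, 0, 0]], "dr": [[0, 0, 0], [0, 0, 0], [0, 0, 0], [0, 0, 0], [0, 0, 0]], "force": 25}}

```text
time: 3.4
position: [0.5758, -0.1707, 0.0513]
tool_rot: [3.141, 0.01, 0.002]
ft_force: [-0.9, -0.1, 0.7]
grip_width: 0.396
```

Emit:
{"op": "move_arm", "data": {"jaw": [255, 255, 255, 255, 255], "slide": [[0, 0, 0], [0, 0, 0], [0, 0, 0], [0, 0, 0], [0, 0, 0]], "dr": [[0, 0, 0], [0, 0, 0], [0, 0, 0], [0, 0, 0], [0, 0, 0]]}}

```text
time: 3.9
position: [0.5754, -0.1708, 0.0505]
tool_rot: [3.141, 0.01, -0.0]
ft_force: [-0.2, -0.2, -0.2]
grip_width: 0.134
```

Emit:
{"op": "move_arm", "data": {"jaw": [255, 255, 255, 255, 255], "slide": [[0, 0, 0], [0, 0, 0], [0, 0, -1], [0, 0, -2], [0, 0, -2]], "dr": [[0, 0, 0], [0, 0, 0], [0, 0, 0], [0, 0, 0], [0, 0, 0]]}}

```text
time: 4.4
position: [0.5753, -0.1701, 0.1014]
tool_rot: [-3.141, -0.01, 0.001]
ft_force: [-0.1, -0.6, -0.2]
grip_width: 0.133
```

Emit:
{"op": "move_arm", "data": {"jaw": [255, 255, 255, 255, 255], "slide": [[0, 0, -2], [0, 0, -2], [0, 0, -1.5], [0, 0, -1.5], [0, 0, 0]], "dr": [[0, 0, 0], [0, 0, 0], [0, 0, 0], [0, 0, 0], [0, 0, 0]]}}

```text
time: 4.9
position: [0.5768, -0.1707, 0.1731]
tool_rot: [3.14, 0.01, 0.006]
ft_force: [-0.1, 0.1, -0.5]
grip_width: 0.135
```

```bash
python3 spw.py w3
```

```text
4.95 [ 0.576  -0.1706  0.1715] [3.1409 0.0102 0.0026] [ 0.0899  0.1624 -1.3465] 0.13596052603867173
539 ((582.4083251953125, -250.90711975097656), (46.93201446533203, 7.745514869689941), 0.32136738300323486) [ 0.5835 -0.2501  0.0853]
```

View pics/w3.png

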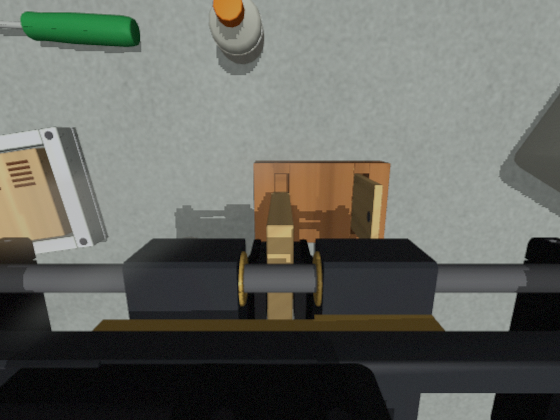

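Emit:
{"op": "move_arm", "data": {"jaw": [255, 255, 255, 255, 255], "slide": [[-0.1, -3, 0], [-0.1, -4.4, 0], [-0.1, -4.4, 0], [-0.1, -4.4, 0], [-0.1, -4.4, 0]], "dr": [[0, 0, 0], [0, 0, 0], [0, 0, 0], [0, 0, 0], [0, 0, 0]]}}

```text
time: 5.45
position: [0.568, 0.0369, 0.1693]
tool_rot: [3.142, 0.01, -0.003]
ft_force: [0.1, 0.6, -0.8]
grip_width: 0.137
```

Emit:
{"op": "move_arm", "data": {"jaw": [255, 255, 255, 255, 255], "slide": [[-0.1, -4.4, 0], [-0.1, -4.4, 0], [-0.1, -4.4, 0], [-0.1, -3, 0], [0, -1.3, 0]], "dr": [[0, 0, 0], [0, 0, 0], [0, 0, 0], [0, 0, 0], [0, 0, 0]]}}

```text
time: 5.95
position: [0.562, 0.2145, 0.1694]
tool_rot: [-3.14, -0.019, 0.004]
ft_force: [0.1, -0.5, -0.6]
grip_width: 0.136
```

Emit:
{"op": "move_arm", "data": {"jaw": [255, 255, 255, 255, 255], "slide": [[0, 0, 0], [0, 0, 0], [0, 0, 0], [0, 0, 0], [0, 0, 0]], "dr": [[0, 0, -4.2], [0, 0, -4.2], [0, 0, 0], [0, 0, 0], [0, 0, 0]]}}

```text
time: 6.45
position: [0.5641, 0.2094, 0.1701]
tool_rot: [3.132, 0.236, -0.001]
ft_force: [0.2, -0.2, -0.8]
grip_width: 0.138
```

```bash
cat > jigw.py <<'E'
from h import *
import sys
K,T=T_of("wrist"); im,d=get_image("wrist"); P=cloud(d,K,T); save(sys.argv[1],im); np.save("w_d.npy",d);np.save("w_P.npy",P);np.save("w_im.npy",im)
z=P[...,2]
ss=[get_state() for _ in range(1)]
s=ss[0]; print(s["time"],s["position"],s["tool_rot"],s["ft_force"],s["grip_width"])
M=R.from_rotvec(s["tool_rot"]).as_matrix(); print("yaw",np.degrees(np.arctan2(M[1,0],M[0,0])))
for q in ["jig","tile_narrow_top","tile_wide_top","spacer_thick"]:
    for r in regions_of("wrist",q)[:2]:
        m=r["mask"]&(d>0); p=P[m]; print(q,round(r["score"],2),r["xy"],m.sum(),np.median(p,0),cv2.minAreaRect((p[:,:2]*1000).astype(np.float32)))
E
python3 jigw.py w4
```

```text
6.5 [0.5641 0.2096 0.1703] [ 3.1322  0.2372 -0.0006] [-0.5575 -0.0533  0.0255] 0.1345593782482778
yaw 8.660746368129256
jig 0.6 [365.6, 156.6] 7185 [0.6148 0.1376 0.0293] ((573.6597900390625, 129.27194213867188), (131.008056640625, 220.0810546875), 8.245525360107422)
tile_narrow_top 0.72 [317.4, 199.4] 4560 [0.578  0.174  0.0345] ((572.5463256835938, 171.5808563232422), (90.77400207519531, 59.989891052246094), 15.026130676269531)
tile_wide_top 0.88 [384.6, 197.7] 6831 [0.5874 0.1025 0.0345] ((578.0421752929688, 122.39018249511719), (88.91400146484375, 136.7167205810547), 8.88349723815918)
spacer_thick 0.75 [280.9, 241.6] 2415 [0.5857 0.2129 0.2048] ((567.5656127929688, 210.88455200195312), (54.48341751098633, 19.24176788330078), 17.2901554107666)
```

View pics/w4.png

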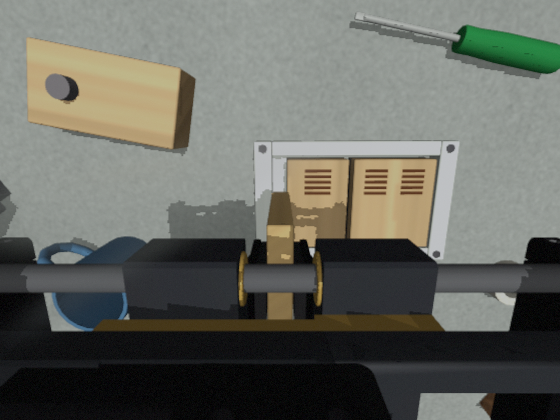

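Run:
```python
from h import *
P=np.load("w_P.npy"); im=np.load("w_im.npy")
s=get_state(); yaw=np.radians(8.6); v=np.array([-np.sin(yaw),np.cos(yaw)])
u=np.array([np.cos(yaw),np.sin(yaw)])
t=(P[...,:2]-s["position"][:2])@v*1000
print("tcp along v",s["position"][:2]@v)
for r in (165,172,180,186):
    print(r,[(c,round(float(t[r,c]),1),round(float(P[r,c,2])*1000),int(im[r,c].sum()//3)) for c in range(250,294,1)])
# rim outer edges & yaw: fit points at end edge, +y outer
z=P[...,2]; pts=[]
for r in range(150,235):
    row=[c for c in range(230,280) if z[r,c]>0.02 and z[r,c]<.04]
    if row and abs(z[r,row[0]]-.03)<.004: pts.append(P[r,row[0],:2])
pts=np.array(pts); l=cv2.fitLine(pts.astype(np.float32),cv2.DIST_HUBER,0,1e-4,1e-4).ravel(); print("end edge dir",np.degrees(np.arctan2(l[1],l[0])),"off",(l[2:]-s["position"][:2])@v*1000,len(pts))
# top edge of jig (x+ side)
pts=[]
for c in range(260,450):
    rr=[r for r in range(120,170) if .02<z[r,c]<.04]
    if rr: pts.append(P[rr[0],c,:2])
pts=np.array(pts); l=cv2.fitLine(pts.astype(np.float32),cv2.DIST_HUBER,0,1e-4,1e-4).ravel(); print("long edge dir",np.degrees(np.arctan2(l[1],l[0])),"off u",(l[2:]-s["position"][:2])@u*1000)
save("w4z",cv2.resize(im[135:260,230:330],None,fx=5,fy=4.6,interpolation=cv2.INTER_CUBIC))
# spacer face sides: points z 0.1..0.2
for zz in (.13,.14,.15,.16):
    m=(abs(z-zz)<.004)&(abs(t)<20)
    print(zz,m.sum(), np.percentile(t[m],[2,50,98]) if m.any() else None)
```

```text
tcp along v 0.12351297640494896
165 [(250, 32.3, 0, 150), (251, 31.2, 0, 151), (252, 30.0, 2, 152), (253, 29.0, 1, 133), (254, 25.6, 28, 161), (255, 24.4, 31, 183), (256, 23.5, 30, 187), (257, 22.6, 29, 186), (258, 21.5, 30, 186), (259, 20.5, 30, 186), (260, 19.7, 28, 186), (261, 18.5, 30, 186), (262, 17.6, 30, 187), (263, 16.7, 28, 187), (264, 15.7, 29, 187), (265, 14.6, 29, 187), (266, 13.7, 29, 188), (267, 12.7, 30, 187), (268, 11.7, 30, 188), (269, 10.7, 29, 187), (270, 9.7, 30, 188), (271, 8.8, 29, 153), (272, 8.3, 5, 153), (273, 7.3, 6, 180), (274, 6.2, 7, 188), (275, 5.2, 5, 188), (276, 4.1, 5, 188), (277, 3.0, 6, 188), (278, 2.0, 6, 188), (279, 0.9, 5, 188), (280, -0.2, 6, 188), (281, -1.2, 5, 188), (282, -2.3, 5, 188), (283, -3.3, 7, 168), (284, -4.4, 7, 153), (285, -5.5, 6, 153), (286, -6.4, 11, 121), (287, -6.9, 33, 120), (288, -7.9, 34, 144), (289, -8.8, 36, 151), (290, -9.8, 35, 152), (291, -10.8, 34, 152), (292, -11.7, 35, 153), (293, -12.8, 33, 154)]
172 [(250, 32.5, -1, 152), (251, 31.4, -1, 150), (252, 30.4, -1, 151), (253, 29.1, 1, 153), (254, 25.8, 27, 160), (255, 
[... 2265 characters left out ...]
), (272, 8.5, 5, 144), (273, 7.4, 4, 177), (274, 6.3, 5, 191), (275, 5.2, 6, 190), (276, 4.2, 5, 190), (277, 3.1, 5, 191), (278, 2.0, 6, 191), (279, 0.9, 5, 191), (280, -0.2, 6, 191), (281, -1.3, 6, 192), (282, -2.3, 6, 191), (283, -3.4, 6, 191), (284, -4.5, 6, 166), (285, -5.6, 5, 147), (286, -6.6, 11, 107), (287, -7.0, 35, 123), (288, -8.0, 34, 153), (289, -9.0, 34, 157), (290, -10.0, 34, 155), (291, -11.0, 34, 153), (292, -12.0, 35, 153), (293, -13.0, 33, 152)]
end edge dir 8.419004 off 25.56681548031133 85
long edge dir -81.34791 off u 61.598899907217714
0.13 36 [-4.9775  0.2773  5.9129]
0.14 42 [-5.7705  0.2709  5.6758]
0.15 52 [-5.5242  0.5668  5.5503]
0.16 60 [-5.3114 -0.0295  5.5745]
```

View pics/w4z.png

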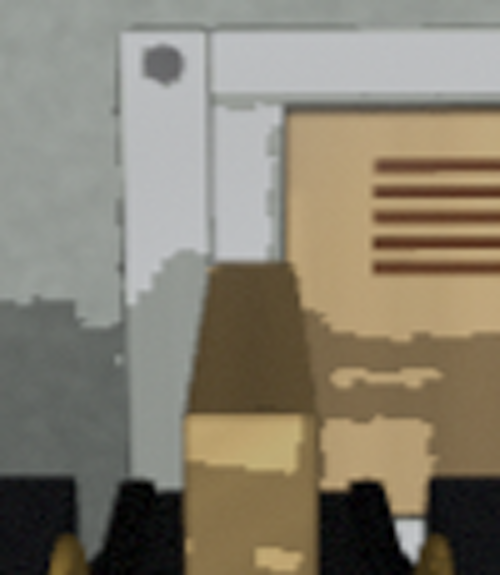

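Emit:
{"op": "move_arm", "data": {"jaw": [255, 255, 255, 255, 255], "slide": [[0, -0.07, 2], [0, 0, 3], [0, 0, 2.5], [0, 0, 0], [0, 0, 0]], "dr": [[0, 0, 0], [0, 0, 0], [0, 0, 0], [0, 0, 0], [0, 0, 0]]}}

```text
time: 7.2
position: [0.5639, 0.2112, 0.0958]
tool_rot: [-3.132, -0.24, 0.001]
ft_force: [0.5, 0.1, 0.7]
grip_width: 0.134
```

Run:
```python
from h import *
s=get_state(); print(s["position"])
im,d=get_image("wrist"); save("w5",im); c1=im[130:260,220:340]
im,d=get_image("scene"); save("s5",im[150:260,255:385])
c2=cv2.resize(im[120:230,265:395],(455,385),interpolation=cv2.INTER_CUBIC)
c1=cv2.resize(c1,(345,385),interpolation=cv2.INTER_CUBIC)
save("c5",np.hstack([c1,c2]))
yaw=np.radians(8.6); v=np.array([-np.sin(yaw),np.cos(yaw)])
im,d=get_image("wrist"); s=get_state(); K,T=T_of("wrist"); P=cloud(d,K,T); z=P[...,2]
t=(P[...,:2]-s["position"][:2])@v*1000
uu=(P[...,:2]-s["position"][:2])@np.array([v[1],-v[0]])*1000
m=(z>.026)&(z<.033)&(t>0)&(t<30)&(uu>20)&(uu<45); print("rim", np.percentile(t[m],[1,99]))
m=(z>.033)&(z<.038)&(t<0)&(t>-30)&(uu>20)&(uu<45); print("cover",np.percentile(t[m],[1,99]))
for zz in (.05,.06,.07): 
    m=(abs(z-zz)<.005)&(abs(t)<15)&(uu>20)&(uu<40); print(zz,m.sum(),np.percentile(t[m],[2,50,98]) if m.any() else 0)
```

```text
[0.5639 0.2112 0.0958]
rim [ 7.7263 24.5622]
cover [-29.7589  -8.0316]
0.05 10 [-1.0319  1.9307  4.8907]
0.06 54 [-4.4409  1.2269  6.89  ]
0.07 55 [-4.6327  0.9006  6.4817]
```

View pics/c5.png

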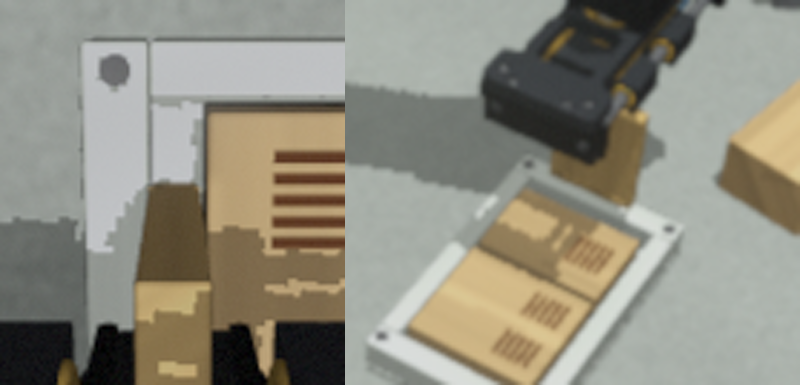

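Run:
```python
from h import *
im=cv2.cvtColor(cv2.imread("pics/w5.png"),cv2.COLOR_BGR2RGB)
save("w5z",cv2.resize(im[160:240,255:310],None,fx=10,fy=7.4,interpolation=cv2.INTER_NEAREST))
K,T=T_of("wrist")
s=get_state();yaw=np.radians(8.6);v=np.array([-np.sin(yaw),np.cos(yaw)]);u=np.array([v[1],-v[0]])
def proj(uo,vo,z):
    w=np.r_[s["position"][:2]+uo*u+vo*v,z]; c=np.linalg.inv(T)@np.r_[w,1]
    return K[0,0]*c[0]/-c[2]+K[0,2], K[1,1]*-c[1]/-c[2]+K[1,2]
for lab,a in dict(rim=(.035,.0075,.03),cov=(.035,-.0075,.035),sb1=(.03,.0045,.0513),sb2=(.03,-.0045,.0513),st1=(.03,.006,.0573),st2=(.03,-.006,.0573),su1=(.03,.006,.13),su2=(.03,-.006,.13)).items():
    c,r=proj(*a); print(lab,round(c,1),round(r,1),"zoom",round((c-255+.5)*10),round((r-160+.5)*7.4))
```

```text
rim 271.3 179.6 zoom 168 149
cov 291.4 180.7 zoom 369 157
sb1 274.8 191.2 zoom 203 235
sb2 287.8 191.3 zoom 333 235
st1 272.4 192.8 zoom 179 246
st2 290.2 192.9 zoom 357 247
su1 268.5 223.1 zoom 140 470
su2 295.6 223.2 zoom 411 471
```

View pics/w5z.png

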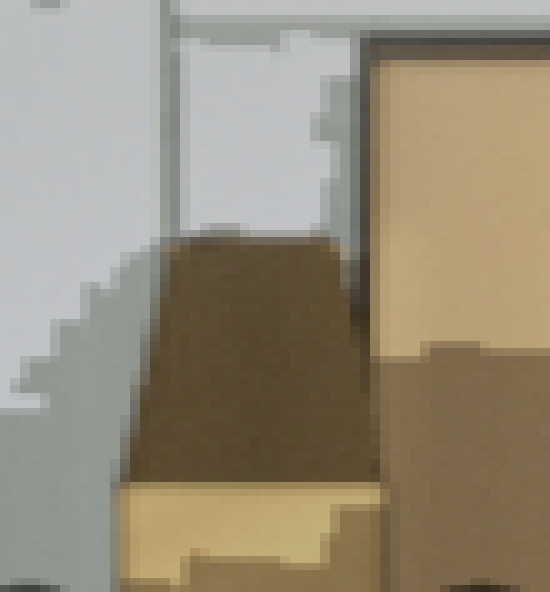

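Emit:
{"op": "move_arm", "data": {"jaw": [255, 255, 255, 255], "slide": [[0, 0.1, 0.4], [0, 0, 0.2], [0, 0, 0], [0, 0, 0]], "dr": [[0, 0, 0], [0, 0, 0], [0, 0, 0], [0, 0, 0]]}}

```text
time: 7.75
position: [0.564, 0.21, 0.0895]
tool_rot: [3.132, 0.24, -0.0]
ft_force: [-0.2, -0.4, -0.2]
grip_width: 0.135
```

Run:
```python
from h import *
s=get_state(); print(s["position"],s["ft_force"])
im,d=get_image("wrist"); save("w6z",cv2.resize(im[160:240,255:310],None,fx=10,fy=7.4,interpolation=cv2.INTER_NEAREST))
```

```text
[0.564  0.21   0.0895] [-0.2408 -0.4065 -0.1852]
```

View pics/w6z.png

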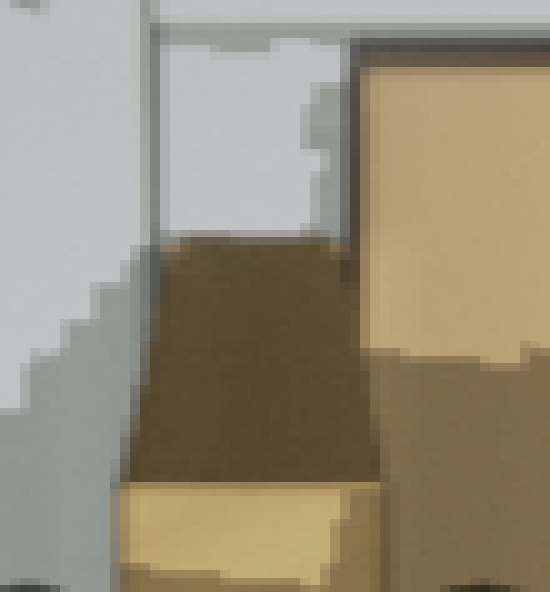

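Emit:
{"op": "move_arm", "data": {"jaw": [255, 255, 255, 255, 255], "slide": [[0, 0, 0.6], [0, 0, 0.6], [0, 0, 0.6], [0, 0, 0], [0, 0, 0]], "dr": [[0, 0, 0], [0, 0, 0], [0, 0, 0], [0, 0, 0], [0, 0, 0]]}}

```text
time: 8.3
position: [0.5638, 0.21, 0.0711]
tool_rot: [3.132, 0.24, -0.001]
ft_force: [-0.2, -0.2, -0.6]
grip_width: 0.139
```

Emit:
{"op": "move_arm", "data": {"jaw": [255, 255, 255, 255, 255], "slide": [[0, 0, 0.6], [0, 0, 0.6], [0, 0, 0.6], [0, 0, 0], [0, 0, 0]], "dr": [[0, 0, 0], [0, 0, 0], [0, 0, 0], [0, 0, 0], [0, 0, 0]]}}

```text
time: 8.8
position: [0.5638, 0.21, 0.0532]
tool_rot: [3.132, 0.24, -0.001]
ft_force: [0.6, -1.0, -0.8]
grip_width: 0.136
```

Emit:
{"op": "move_arm", "data": {"jaw": [255, 255, 255, 255, 255], "slide": [[0, 0, 0.1], [0, 0, 0.1], [0, 0, 0.1], [0, 0, 0], [0, 0, 0]], "dr": [[0, 0, 0], [0, 0, 0], [0, 0, 0], [0, 0, 0], [0, 0, 0]]}}

```text
time: 9.3
position: [0.564, 0.21, 0.0506]
tool_rot: [3.132, 0.24, 0.0]
ft_force: [0.1, -0.1, 0.4]
grip_width: 0.135
```

Emit:
{"op": "move_arm", "data": {"jaw": [255, 255, 255, 255], "slide": [[0, 0, 0.05], [0, 0, 0.05], [0, 0, 0], [0, 0, 0]], "dr": [[0, 0, 0], [0, 0, 0], [0, 0, 0], [0, 0, 0]]}}

```text
time: 9.7
position: [0.5641, 0.2101, 0.0505]
tool_rot: [3.132, 0.24, 0.0]
ft_force: [-1.6, -0.9, 6.2]
grip_width: 0.135
```

Emit:
{"op": "move_arm", "data": {"jaw": [130, 130, 130, 130, 130], "slide": [[0, 0, 0], [0, 0, 0], [0, 0, 0], [0, 0, 0], [0, 0, 0]], "dr": [[0, 0, 0], [0, 0, 0], [0, 0, 0], [0, 0, 0], [0, 0, 0]]}}

```text
time: 10.2
position: [0.564, 0.21, 0.0494]
tool_rot: [3.132, 0.24, -0.0]
ft_force: [0.5, -0.0, 0.6]
grip_width: 0.46
```

Emit:
{"op": "move_arm", "data": {"jaw": [130, 130, 130, 130, 130], "slide": [[0, 0, -1], [0, 0, -2], [0, 0, -3], [0, 0, -3], [0, 0, -1]], "dr": [[0, 0, 0], [0, 0, 0], [0, 0, 0], [0, 0, 0], [0, 0, 0]]}}

```text
time: 10.7
position: [0.5658, 0.2112, 0.1537]
tool_rot: [-3.131, -0.24, -0.009]
ft_force: [-0.5, 1.0, -0.1]
grip_width: 0.492
```

Run:
```python
from h import *
s=get_state(); print(s["position"],s["ft_force"],s["grip_width"])
K,T=T_of("wrist"); im,d=get_image("wrist"); save("w7",im); P=cloud(d,K,T); z=P[...,2]
print(regions_of("wrist","tile_narrow_top")[0]["xy"])
m=(z>.08)&(z<.093)&(P[...,1]>.17)&(P[...,1]<.25)&(P[...,0]>.5)&(P[...,0]<.63); print(m.sum(),np.median(P[m],0),P[m].min(0),P[m].max(0))
im,d=get_image("scene"); K,T=T_of("scene"); P=cloud(d,K,T); z=P[...,2]
m=(z>.078)&(z<.095)&(P[...,1]>.18)&(P[...,1]<.24)&(P[...,0]>.5)&(P[...,0]<.63); print(m.sum(),np.median(P[m],0),cv2.minAreaRect((P[m][:,:2]*1000).astype(np.float32)))
save("s7",cv2.resize(im[100:250,240:400],None,fx=4,fy=4,interpolation=cv2.INTER_CUBIC))
```

```text
[0.5658 0.2112 0.1537] [-0.5187  1.0352 -0.07  ] 0.49168922978033613
[317.4, 205.2]
1117 [0.5663 0.2114 0.0855] [0.5349 0.2011 0.0803] [0.5948 0.2216 0.0875]
148 [0.5669 0.2085 0.0841] ((565.5352172851562, 209.97718811035156), (60.754798889160156, 17.61269187927246), 10.422393798828125)
```

View pics/w7.png

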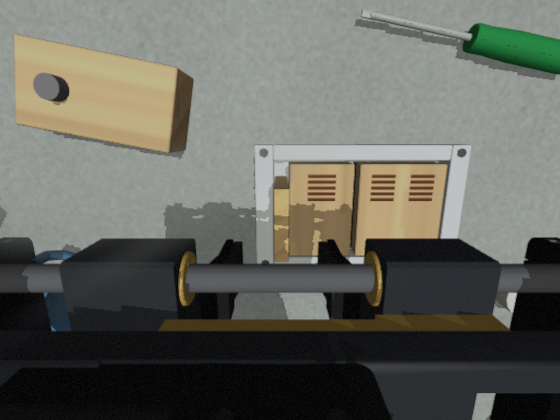

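View pics/s7.png

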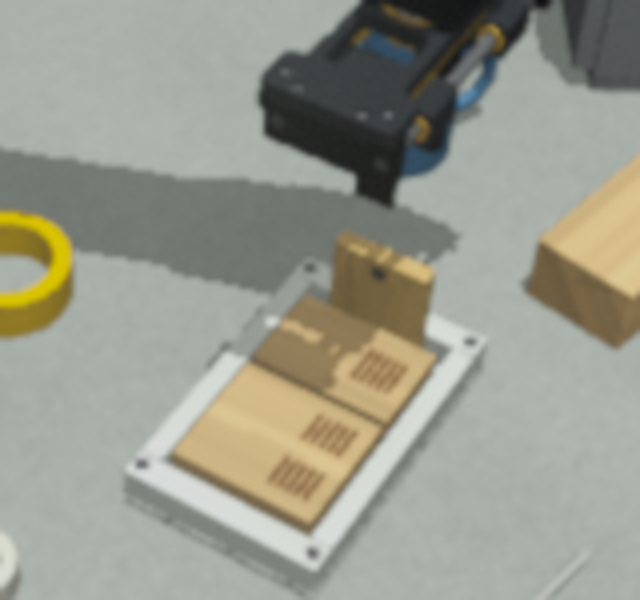

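Run:
```python
from h import *
s=get_state(); print(s["joint_positions"],s["position"],s["time"])
```

```text
[ 0.1706  0.3401 -0.6931  1.6504  0.2285  1.2329 -1.9882] [0.5642 0.21   0.1498] 10.85
```

Emit:
{"op": "move_arm", "data": {"jaw": [255, 255, 255, 255, 255], "slide": [[0, 1.75, 0], [0, 2, 0], [0, 0, 0], [0, 0, 0], [0, 0, 0]], "dr": [[0, 0, 0], [0, 0, 0], [0, 0, 8], [0, 0, 8], [0, 0, 8]]}}

```text
time: 11.35
position: [0.5686, 0.1721, 0.1473]
tool_rot: [3.111, -0.426, -0.005]
ft_force: [-0.5, 0.8, -0.3]
grip_width: 0.121
```

Run:
```python
from h import *
s=get_state(); print(s["joint_positions"],s["position"],s["time"])
```

```text
[ 0.1776  0.3121 -0.6159  1.6711  0.1891  1.2225 -2.324 ] [0.5686 0.1721 0.1473] 11.35
```

Emit:
{"op": "move_arm", "data": {"jaw": [255, 255, 255, 255, 255], "slide": [[0, 0, 0], [0, 0, 0], [0, 0, 0], [0, 0, 0], [0, 0, 0]], "dr": [[0, 0, -8], [0, 0, -8], [0, 0, -8], [0, 0, -8], [0, 0, -8]]}}

```text
time: 11.85
position: [0.5685, 0.1725, 0.1473]
tool_rot: [3.066, 0.683, -0.006]
ft_force: [-0.9, 0.1, 0.1]
grip_width: 0.008
```

Emit:
{"op": "move_arm", "data": {"jaw": [255, 255, 255, 255, 255], "slide": [[0, 0, 0], [0, 0, 0], [0, 0, 0], [0, 0, 0], [0, 0, 0]], "dr": [[0, 0, -8], [0, 0, -8], [0, 0, -8], [0, 0, -8], [0, 0, -8]]}}

```text
time: 12.35
position: [0.5685, 0.1725, 0.1474]
tool_rot: [-2.647, -1.69, 0.005]
ft_force: [-0.3, -0.2, 0.2]
grip_width: 0.003
```

Emit:
{"op": "move_arm", "data": {"jaw": [255, 255, 255, 255, 255], "slide": [[0, 0, 0], [0, 0, 0], [0, 0, 0], [0, 0, 0], [0, 0, 0]], "dr": [[0, 0, -8], [0, 0, -8], [0, 0, -8], [0, 0, -8], [0, 0, -2]]}}

```text
time: 12.85
position: [0.5685, 0.1725, 0.1473]
tool_rot: [-2.039, -2.387, 0.004]
ft_force: [0.8, 0.7, -0.1]
grip_width: 0.005
```

Emit:
{"op": "move_arm", "data": {"jaw": [255, 255, 255], "slide": [[0, 0, 0], [0, 0, 0], [0, 0, 0]], "dr": [[0, 0, 0], [0, 0, 0], [0, 0, 0]]}}

```text
time: 13.15
position: [0.5694, 0.1728, 0.1488]
tool_rot: [-2.045, -2.384, 0.001]
ft_force: [0.9, 0.4, -0.0]
grip_width: 0.005
```

Run:
```python
from h import *
s=get_state(); print(s["joint_positions"],s["position"],s["time"],s["grip_width"])
M=R.from_rotvec(s["tool_rot"]).as_matrix(); print(M)
K,T=T_of("wrist"); im,d=get_image("wrist"); save("w8",im); P=cloud(d,K,T); z=P[...,2]
np.save("w_P.npy",P)
for q in ["tile_narrow_top","spacer_thick"]:
    for r in regions_of("wrist",q)[:2]:
        m=r["mask"]&(d>0); p=P[m]; print(q,round(r["score"],2),r["xy"],m.sum(),np.median(p,0),cv2.minAreaRect((p[:,:2]*1000).astype(np.float32)))
```

```text
[ 0.423   0.3997 -0.9432  1.6615  0.3374  1.2556 -0.437 ] [0.5694 0.1728 0.1488] 13.15 0.0054873436624927495
[[-0.1518  0.9884 -0.0011]
 [ 0.9884  0.1518 -0.0003]
 [-0.0001 -0.0011 -1.    ]]
tile_narrow_top 0.72 [279.5, 212.1] 5226 [0.5694 0.1729 0.0346] ((570.2178344726562, 174.24520874023438), (93.07813262939453, 60.09539794921875), 8.829574584960938)
spacer_thick 0.74 [276.9, 172.0] 1916 [0.5636 0.2134 0.0851] ((563.9012451171875, 206.81976318359375), (68.69905853271484, 21.456809997558594), 8.726787567138672)
spacer_thick 0.26 [189.6, 1.9] 189 [0.4657 0.3387 0.0064] ((465.2251281738281, 340.144775390625), (31.652359008789062, 4.54323673248291), 12.361767768859863)
```

View pics/w8.png

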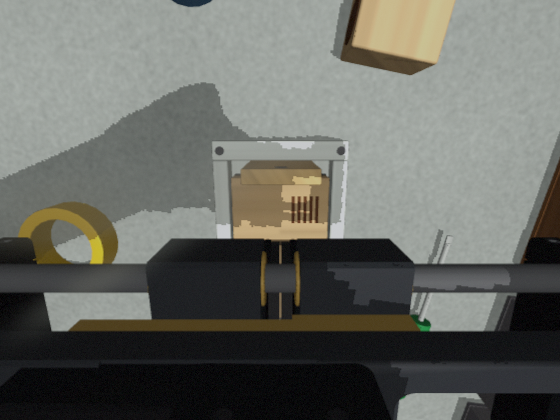

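Emit:
{"op": "move_arm", "data": {"jaw": [255, 255, 255, 255, 255], "slide": [[0, 0, 3], [0, 0, 3], [0, 0, 3], [0, 0, 1.5], [0, 0, 0]], "dr": [[0, 0, 0], [0, 0, 0], [0, 0, 0], [0, 0, 0], [0, 0, 0]]}}

```text
time: 13.8
position: [0.5682, 0.1724, 0.0425]
tool_rot: [-2.043, -2.383, 0.005]
ft_force: [-0.1, -0.2, -0.3]
grip_width: 0.011
```

Emit:
{"op": "move_arm", "data": {"jaw": [255, 255, 255, 255, 255], "slide": [[0, 0, 0], [0, 0, 0.2], [0, 0, 0.2], [0, 0, 0], [0, 0, 0]], "dr": [[0, 0, 0], [0, 0, 0], [0, 0, 0], [0, 0, 0], [0, 0, 0]]}}

```text
time: 14.3
position: [0.57, 0.173, 0.0409]
tool_rot: [2.045, 2.384, 0.001]
ft_force: [-0.3, -0.1, -0.3]
grip_width: 0.009
```

Emit:
{"op": "move_arm", "data": {"jaw": [255, 255, 255, 255, 255], "slide": [[0, 0, 0.2], [0, 0, 0.2], [0, 0, 0.2], [0, 0, 0], [0, 0, 0]], "dr": [[0, 0, 0], [0, 0, 0], [0, 0, 0], [0, 0, 0], [0, 0, 0]]}}

```text
time: 14.8
position: [0.5697, 0.1729, 0.0347]
tool_rot: [2.045, 2.385, -0.0]
ft_force: [-0.5, -0.1, 3.0]
grip_width: 0.004
```

Contact at z 0.0347 with 3 N, as expected. Pressing on.

Emit:
{"op": "move_arm", "data": {"jaw": [255, 255, 255, 255, 255], "slide": [[0, 0, 0.15], [0, 0, 0.15], [0, 0, 0.15], [0, 0, 0], [0, 0, 0]], "dr": [[0, 0, 0], [0, 0, 0], [0, 0, 0], [0, 0, 0], [0, 0, 0]]}}

```text
time: 15.3
position: [0.5698, 0.1729, 0.0306]
tool_rot: [2.045, 2.384, -0.001]
ft_force: [-2.3, -1.2, 7.6]
grip_width: 0.007
```

Emit:
{"op": "move_arm", "data": {"jaw": [255, 255, 255, 255], "slide": [[0, 0, 0.05], [0, 0, 0.05], [0, 0, 0], [0, 0, 0]], "dr": [[0, 0, 0], [0, 0, 0], [0, 0, 0], [0, 0, 0]]}}

```text
time: 15.7
position: [0.5698, 0.173, 0.0304]
tool_rot: [2.045, 2.384, -0.001]
ft_force: [-4.0, -1.9, 12.7]
grip_width: 0.008
```

Emit:
{"op": "move_arm", "data": {"jaw": [255, 255, 255, 255], "slide": [[0, 0, 0.05], [0, 0, 0], [0, 0, 0], [0, 0, 0]], "dr": [[0, 0, 0], [0, 0, 0], [0, 0, 0], [0, 0, 0]]}}

```text
time: 16.1
position: [0.5699, 0.1729, 0.0304]
tool_rot: [2.045, 2.384, -0.001]
ft_force: [-4.6, -2.3, 15.2]
grip_width: 0.009
```

Run:
```python
from h import *
s=get_state(); print(s["position"],s["ft_force"])
K,T=T_of("wrist"); im,d=get_image("wrist"); save("w9",im); P=cloud(d,K,T); z=P[...,2]
p=P[d>0]
c=np.array([.5755,.1367]);a=np.radians(8.6);u=np.array([np.cos(a),np.sin(a)]);v=np.array([-u[1],u[0]])
def rep(P,z,n):
    x=(P[...,:2]-c)@u; y=(P[...,:2]-c)@v
    for l,m in dict(narrow=(abs(x)<.04)&(y>.012)&(y<.064),wide=(abs(x)<.04)&(y<-.002)&(y>-.072),rim=((abs(abs(x)-.055)<.004)|(abs(abs(y)-.092)<.004))&(abs(x)<.06)&(abs(y)<.096),spacer=(abs(x)<.03)&(abs(y-.075)<.006)).items():
        for lo,hi in ((.02,.045),(.075,.095)):
            mm=m&(z>lo)&(z<hi)
            if mm.sum()>10: print(n,l,mm.sum(),np.percentile(z[mm],[10,50,90])*1000)
rep(P,z,"wrist")
for n in ("scene","top"):
    im,d=get_image(n); K,T=T_of(n); P=cloud(d,K,T); rep(P,P[...,2],n); save(n+"9",im)
    if n=="scene": save("s9z",cv2.resize(im[100:250,240:400],None,fx=4,fy=4,interpolation=cv2.INTER_CUBIC))
```

```text
[0.5699 0.1729 0.0304] [-4.555  -2.3086 15.1569]
wrist narrow 679 [29.0122 30.3079 41.6493]
wrist narrow 667 [78.468  79.2732 84.0287]
wrist rim 5489 [28.8072 29.6374 30.5103]
wrist spacer 14 [22.4138 36.0966 40.8214]
wrist spacer 5014 [84.7616 85.5623 86.3316]
scene narrow 477 [27.2254 29.1112 31.925 ]
scene wide 857 [32.1231 34.1006 35.8767]
scene rim 540 [27.1881 29.0561 31.0915]
scene spacer 16 [27.3387 29.6855 33.8832]
top wide 590 [32.7696 34.9679 37.2835]
top rim 286 [27.8524 29.9871 32.6519]
```

View pics/s9z.png

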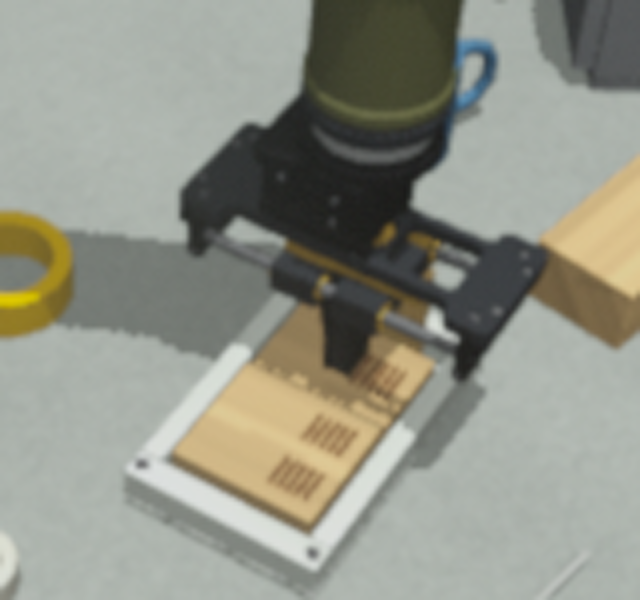

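View pics/w9.png

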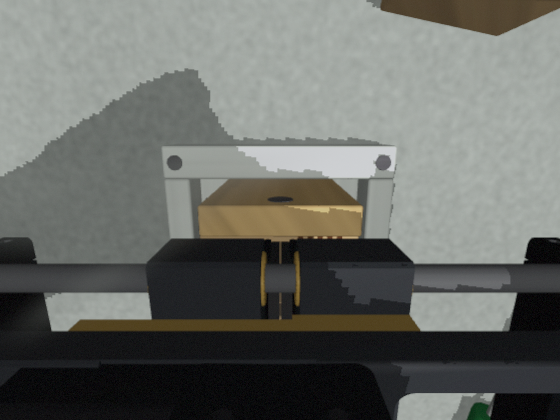

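View pics/top9.png

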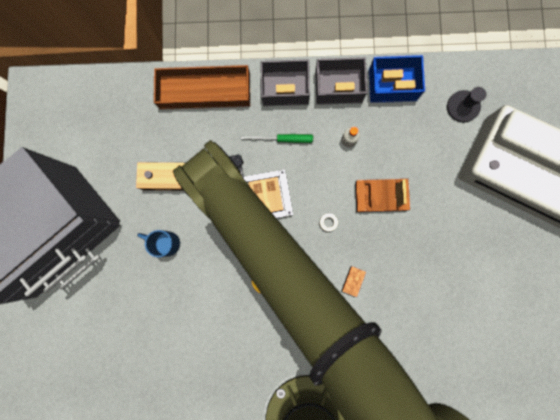

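Run:
```python
from bench import *
print(close_job()); s=get_state(); print(s["time"],s["position"],s["ft_force"])
```

```text
the job is handed in; nothing more can be done
None
the job is handed in; nothing more can be done
```

I finished the job and handed it in at about 16 s of the 48 s allowed. The thick spacer stands in the jig's wide gap, and the narrow cover is held flush with the rim.

- **Spacer:** I took the thicker spacer (measured 12 mm against 7 mm for the other). I lowered it into the 15 mm gap until it touched the floor (6 N), then let go. Its top then measured 85.6 mm above the table; it should be 86 mm.
- **Narrow cover:** I pressed it at its centre with the shut fingers. It hit its stop at 30.4 mm tool height, and I handed in while still pressing with about 15 N. The scene camera put it at 29.1 mm, level with the rim's 29.1 mm.
- **Wide cover:** it stayed up, about 5 mm above the rim.
- **Other things:** the thin spacer is still in the rack. In the last top picture nothing in view looked moved, but the arm hid most of the yellow tape roll.

No check failed. About 5 N of sideways force grew along with the push; I took it for friction at the fingertips. The gripper was close to the radio box in the last scene picture. I saw no contact, but did not measure the gap.

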